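Proof-pull the bench spring gauge and park it

ROBOT

A 6-joint arm with a two-finger parallel gripper is mounted at the origin on the work surface. World frame = base frame: x ahead of the robot, y to its left, z up, the work surface at z = 0. Lengths are in m, angles in rad, forces in N, time in s.
With the tool pointing down it reaches from about 0.375 to 0.75 m from the base axis. Payload 9 kg.
Tool frame: the origin (TCP) lies on the centre line of the jaws, within the pads' length; the fingertips stand 8 mm ahead of it and the grasp point (between the pads) lies 11 mm behind it; z points along the fingers, y is the line along which they close (so a half turn about z gives the same grasp; the last joint's range is limited). The gripper opens to 85 mm and grips with 20 to 120 N. Pads are 22 mm wide; open, the fingers measure 114 mm over their backs; the gripper's body (76 mm by 85 mm) begins 54 mm behind the grasp point. The pads swing forward as they close: fully open they stand 13 mm farther back than shut.
Start: joints at [0.971, 0.104, 0.097, 1.564, 0, 1.353], TCP at [0.224, 0.557, 0.239] pointing down, gripper open.
Joint ranges: [-2.99, 2.99], [-0.84, 1.86], [-1.1, 1.16], [-1.84, 2.11], [-1.51, 1.56], [-3.14, 3.14]. Speed limits (rad/s): [2.22, 2.22, 2.57, 3.14, 3.14, 3.14].

INTERFACE

Orientations are given as a rotation vector (axis times angle).
In Python, from bench import manip gives the robot as it stands.
- The arm moves only by the tool move_arm, never from a script. Its argument "deltas" is a list of rows, each a list of 7 numbers: the shift along the tool's x, y, z as a fraction of full scale, then the turn, a rotation vector about the tool's x, y, z as a fraction of full scale, then the closure, from 0 (fully open) to 1 (shut). In form: [[x, y, z, rx, ry, rz, claw], ...]. A call has 1 to 5 rows; each row shifts and turns the commanded pose from where the row before left it, along the tool's axes as they then stand; what a row does not reach is not made up. Full scale, the value 1, is 800 mm for a shift and 45 degrees for a turn. A row lasts 1/8 s, in which the tool goes at most 62.5 mm and 10.7 degrees, less where a joint would pass 70% of its speed; a pose out of reach is approached as far as the arm can. A call with a number of a shift or a turn outside -1 to 1 is refused whole. A call with a gripper value outside its range is refused whole. The fingers move at their own pace and stop on an object; "grip_force" is the grip in N (left out, the last holds). Time passes only in rows, so rows that do not move let the fingers close. It gives the time, the measured TCP pose, the force, the opening and the grip force at its end, in the units of the state.
- manip.state(): the state, without advancing time (a new reading comes with each control period).
- manip.grab_frame(name): name is "side" or "top" or "wrist"; returns a dict with "img" (420x560x3 uint8, red, green, blue), "range_z" (420x560 float32, m along the optical axis (not along the pixel's ray), 0 where there is no reading), "K" (3x3 intrinsics, pixels), "k1" (the pictures are not rectified: a ray, as slopes to the right and down, at radius r is drawn at 1 + k1 r^2 times it, then the intrinsics apply), "world_to_cam" (4x4, takes a point from world to camera coordinates). Camera axes: x right, y up, looking along -z (the intrinsics and any distortion apply to the point x, -y, -z); pixel columns grow to the right and rows downward; lengths in m; the calibration is good to about 2 mm. A picture is of the moment at which its call begins.
- manip.job_done(): hands the job in; it is judged then, once.
The state is a dict: "time": time; "q": joint angles; "joint_vel": joint speeds; "joint_torque": joint torques, N m; "ee_pos": TCP position; "tool_rot": TCP orientation; "force": force on the tool from outside, world axes, zero at the start; "ft_torque": the same for the moment, N m; "width": finger opening in m; "grasp_force": force on a finger pad.
Only numpy, scipy, OpenCV 4.12 (cv2) and the standard library are available. Lean on these libraries where they do the work, as an engineer would, in place of code of your own. Each camera call takes 0.05 s, during which the arm holds its last target. There are 200 camera calls.

TASK

Give the bench spring gauge its proof pull: pull its orange handle straight out along the rails until the spring has pushed the red peak rider level with the yellow mark, hold it there for about a second, then ease the handle back without letting it snap and push it fully home until its parking catch clicks. The rider must be left level with the yellow mark, moved by the spring alone and not by the fingers, and the tools and parts lying around must stay where they are.

Things in the scene. Friction and masses are not known exactly. Their poses are not given: they have to be found in the camera images.
- bench: Fixed base of the gauge: dark steel foot plate 320 x 120 x 6 mm, two aluminium rails (tops 36 mm high, 84 mm over all), grey stop block 52 mm high at its +x end. Origin: underside, on the centre line, straight below the orange handle when parked. x runs along the rails: the handle is pulled out in -x (roughly towards the robot) and parked in +x.
- gauge (a joint): How far the blue gauge slide with the orange handle stands out from parked, m: 0 parked, grows as pulled, limit 0.135. Starts 0.022-0.034. Friction about 1 N plus 3 N per m/s. It slides freely until, at a hidden place between 0.042 and 0.062 that differs each time, the spring bites. Parking: from 0.017 to 0.008 a sprung ball resists, up to about 7 N, then draws it to 0 and holds it.
- handle_top (a point): Centre of the top of the orange handle, an upright paddle 12 mm thick along the bench's x, 40 mm wide across it, top 105 mm above the flap, on the blue deck (top 47 mm, a 6 mm step round the foot). Pinch from above across the 12 mm, one finger before and one behind. Pusher, rider and mark behind it are at most 60 mm high and begin 41 mm from its centre.
- pusher: Steel tab of the spring rod, in the deck's black slot, 9 mm wide. Origin: top of its pushing (+x) face, 56 mm high, at rest 47 mm in +x from the handle's centre. Once the spring bites (pull jumps by 4 N), each further mm of pull moves it 1 mm in +x relative to the handle and adds 0.2 N; it goes back to rest when eased. Touching the rider it is 3 mm short of the rider's origin.
- rider: Red peak rider: bar 6 mm along the slide, 34 mm across, 10 mm high, over the white scale with ticks every 5 mm. Origin: its centre line at the slot, 60 mm high. Starts 50 to 60 mm in +x from the handle's centre. The pusher pushes it in +x relative to the gauge (0.6 N more pull) and it stays there when the pusher goes back, so an overshoot is not undone.
- mark: Yellow mark clip beside the slot: 6 mm along the slide, 28 mm across, 10 mm high. Origin: its centre line at the slot, 60 mm high, 78 to 105 mm in +x from the handle's centre (28 to 55 mm of spring stretch). It sits tight on the gauge and travels with it. Rider and mark are level when their origins agree along the bench's x.
- tire_lever: Red steel tire lever lying flat, about 119 mm long, 17 mm wide, 7 mm high, beside the bench. Leave alone.
- spanner: Chrome spanner lying flat, 150 mm long, beside the bench. Origin at its middle on the underside. Leave alone.
- parts_box: Translucent blue pill-shaped parts box, 110 x 50 x 24 mm. Origin under its centre. Leave alone.
- bell: Green plastic bicycle bell, dome 54 mm across and 36 mm high. Origin under its centre. Leave alone.

How it is judged:
On the way, in this order (a step that is already met when the one before it is completed fails the run):
1. the spring, drawn out, holds the rider level with the yellow mark (within 3 mm) for 0.3 s (x of rider in the frame of mark between -0.003 and 0.003 m and x of rider in the frame of pusher below 0.005 m), for 0.3 s.
2. the gauge is pushed home into its parking catch (value of joint gauge below 0.003 m), for 0.2 s.
At the end, for the whole second after the job is handed in: The gauge stands parked in its catch (joint gauge below 3 mm) with the spring released (pusher back, more than 15 mm short of the rider's centre line), and the red rider is level with the yellow mark within 3 mm (x of rider in the frame of mark between -0.003 and 0.003 m and value of joint gauge below 0.003 m and x of rider in the frame of pusher above 0.015 m); the robot touches nothing.
It fails at once if the gauge snaps back (faster than 0.4 m/s) (velocity of joint gauge below -0.4 m/s and value of joint gauge above 0.02 m).
It fails at once if the fingers push the rider (contact force between rider and the fingers above 1 N).
It fails at once if a bystander is moved more than 20 mm (distance of any of tire_lever, spanner, parts_box, bell from where it was at the start of the episode above 0.02 m).
It also fails if it takes over 48 s, if anything falls off the work surface, if the arm or the gripper's body presses on something with over 40 N, if the wrist force passes 120 N, or if a joint passes its speed limit or range.

## Working session

There is one attempt and no reset: what is moved stays moved. The work goes in short steps, Python scripts to look and compute and a tool call to move; the robot and the scene stay as the last step left them, time stands still between calls to the robot, and variables do not carry over. Pictures are saved under pics/ and viewed, at most 10 in all, crops included, and the job is handed in when it is done.

Besides the shell and the picture viewer there is one more tool, called by a JSON object that holds its "api" and its "payload", one argument or row to a line. move_arm: Moves the arm, as the interface text tells. Shift numbers are shares of 800 mm and turn numbers shares of 45 degrees, none past 1 either way. Its arguments: {"type":"object","properties":{"deltas":{"type":"array","items":{"type":"array","items":{"type":"number","minimum":-1,"maximum":1}}},"grip_force":{"type":"number"}},"required":["deltas"]}

```bash
mkdir -p pics; ls
cat > h.py <<'E'
import numpy as np, cv2
from bench import manip
def grab(n):
    f=manip.grab_frame(n); f['name']=n; return f
def save(f,fn,crop=None,scale=1):
    im=f['img'][...,::-1]
    if crop: a,b,c,d=crop; im=im[b:d,a:c]
    if scale!=1: im=cv2.resize(im,None,fx=scale,fy=scale,interpolation=cv2.INTER_CUBIC)
    cv2.imwrite(fn,im)
def cloud(f):
    K=f['K'];k1=f['k1'];h,w=f['range_z'].shape
    u,v=np.meshgrid(np.arange(w),np.arange(h))
    xd=np.stack([(u-K[0,2])/K[0,0],(v-K[1,2])/K[1,1]],-1)
    x=xd.copy()
    for _ in range(15):
        r2=(x**2).sum(-1,keepdims=True); x=xd/(1+k1*r2)
    z=f['range_z']
    pc=np.stack([x[...,0]*z,-x[...,1]*z,-z],-1)
    T=np.linalg.inv(f['world_to_cam'])
    P=pc@T[:3,:3].T+T[:3,3]
    P[z==0]=np.nan
    return P
def rays(f,uv):
    K=f['K'];k1=f['k1'];uv=np.atleast_2d(np.asarray(uv,float))
    xd=np.stack([(uv[:,0]-K[0,2])/K[0,0],(uv[:,1]-K[1,2])/K[1,1]],-1);x=xd.copy()
    for _ in range(15): x=xd/(1+k1*(x**2).sum(-1,keepdims=True))
    T=np.linalg.inv(f['world_to_cam'])
    d=np.c_[x[:,0],-x[:,1],-np.ones(len(x))]@T[:3,:3].T
    return T[:3,3],d
def atz(f,uv,z):
    o,d=rays(f,uv); return o+d*((z-o[2])/d[:,2])[:,None]
E
python3 - <<'E'
from h import *
f=grab('top');s=grab('side')
save(f,'pics/top0.png');save(s,'pics/side0.png')
import pickle;pickle.dump((f,s),open('f0.pkl','wb'))
st=manip.state();print(st)
print(f['k1'],f['K'])
T=np.linalg.inv(f['world_to_cam']);print(T);print(np.linalg.inv(s['world_to_cam']))
E
```

```text
pics
{'time': 0.1, 'q': array([ 9.71289710e-01,  1.04647684e-01,  9.65440626e-02,  1.56390505e+00,
       -1.09314574e-05,  1.35311540e+00]), 'joint_vel': array([-0.00091203, -0.00082983,  0.00249375, -0.00040496, -0.0003646 ,
        0.00045259]), 'joint_torque': array([ 6.84190658e-03, -5.58210719e+01,  5.04716527e+01,  1.31338328e-02,
       -3.12733064e-04,  2.94251424e-05]), 'ee_pos': array([0.22338319, 0.55654998, 0.2385937 ]), 'tool_rot': array([-5.96044045e-01, -3.08405083e+00,  1.75414529e-03]), 'force': array([-0.10868358, -0.8813438 ,  0.22465647]), 'ft_torque': array([ 0.03129943, -0.01276405, -0.02055384]), 'grasp_force': 0.0, 'width': 0.08534711176481903}
-0.1895634547125322 [[504.18787788   0.         278.51357357]
 [  0.         504.18787788 200.16532628]
 [  0.           0.           1.        ]]
[[ 0.0246533   0.99824005 -0.05393537  0.5634608 ]
 [-0.99943918  0.02583407  0.02130563  0.05086809]
 [ 0.0226615   0.05337987  0.99831711  1.12020121]
 [ 0.          0.          0.          1.        ]]
[[ 0.99339523  0.08911087 -0.07228538  0.55466207]
 [-0.11337943  0.66548966 -0.73774563 -0.72573305]
 [-0.01763599  0.74106866  0.6711976   0.78840832]
 [ 0.          0.          0.          1.        ]]
```

View pics/top0.png

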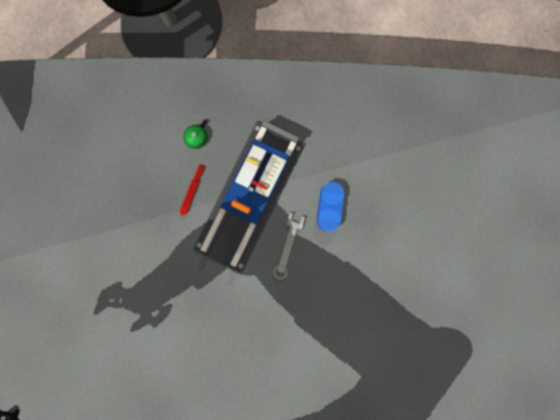

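View pics/side0.png

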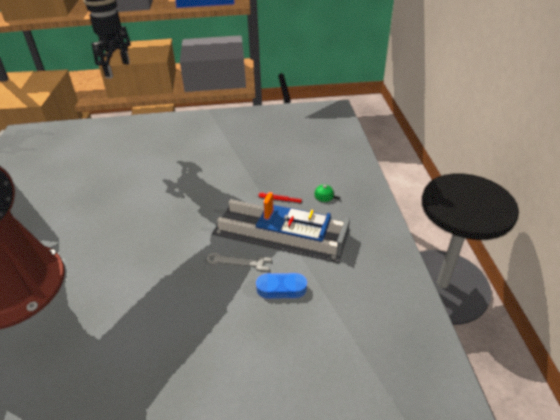

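The top view shows the bench running from (220,260) at the pull end to (280,130) at the stop block. The orange handle is at (241,207), the red rider at (260,184) and the yellow mark at (253,161). The bystanders are clear of the bench: bell (195,136), lever (192,190), spanner (290,245), box (331,206). The side view agrees.

```bash
cat >> h.py <<'E'
def masks(f):
    h=cv2.cvtColor(f['img'],cv2.COLOR_RGB2HSV).astype(int);H,S,V=h[...,0],h[...,1],h[...,2]
    return dict(orange=(H>=7)&(H<=16)&(S>170)&(V>110),red=((H<=4)|(H>=174))&(S>150)&(V>70),
      yellow=(H>=20)&(H<=32)&(S>130)&(V>110))
E
python3 - <<'E'
from h import *
import pickle
f,s=pickle.load(open('f0.pkl','rb'))
for F,box in((f,(200,120,310,270)),(s,(215,180,355,260))):
    P=cloud(F);M=masks(F)
    R=np.zeros(F['range_z'].shape,bool);R[box[1]:box[3],box[0]:box[2]]=1
    for k,m in M.items():
        n,l,st,c=cv2.connectedComponentsWithStats((m&R).astype(np.uint8))
        for i in range(1,n):
            if st[i,4]<8: continue
            p=P[l==i];p=p[~np.isnan(p[:,0])]
            print(F['name'],k,c[i].round(1),st[i],'med',np.median(p,0).round(4),'z',np.percentile(p[:,2],[5,50,95]).round(3))
            if k=='orange': 
                t=p[p[:,2]>0.095]; print('  top',len(t),t.mean(0),t.min(0),t.max(0))
            
P=cloud(f)
sub=P[115:275,195:310].reshape(-1,3)
# foot plate region & rails (z ~0.036)
g=P[100:280,190:310]
r=sub[(sub[:,2]>0.030)&(sub[:,2]<0.041)];print(len(r))
np.set_printoptions(suppress=True)
for zlo,zhi in((.003,.012),(.03,.041),(.042,.05),(.05,.056)):
    q=(g[...,2]>zlo)&(g[...,2]<zhi)
    p=g[q];
    if len(p)<10: continue
    rect=cv2.minAreaRect((p[:,:2]*1000).astype(np.float32));print(zlo,zhi,len(p),rect)
tb=P[0:400:20,0:560:40,2];print('table z',np.nanmedian(P[280:400,0:100,2]))
# all raised points
p=g[(g[...,2]>.004)&(g[...,2]<.06)]
print(cv2.minAreaRect((p[:,:2]*1000).astype(np.float32)))
E
```

```text
top orange [240.5 206.7] [232 201  18  12 108] med [0.6027 0.1054 0.1051] z [0.102 0.105 0.108]
  top 108 [0.60311752 0.10553394 0.10510498] [0.59272151 0.08812446 0.09864596] [0.61446887 0.12298005 0.10947146]
top red [201.1 169.4] [200 165   4  12  32] med [0.6888 0.2013 0.0063] z [0.001 0.006 0.009]
top red [257.9 184. ] [252 180  14   9  50] med [0.654  0.0734 0.0585] z [0.046 0.058 0.062]
top yellow [252.3 160.9] [247 158  11   7  31] med [0.7024 0.0863 0.0585] z [0.049 0.059 0.061]
side orange [268.  204.3] [264 193  10  25 169] med [0.602  0.0963 0.0907] z [0.059 0.091 0.106]
  top 71 [0.60320668 0.10288315 0.10304681] [0.59266574 0.08757415 0.09519984] [0.61408666 0.12101298 0.1086993 ]
side red [261.7 194.9] [259 193   7   5  26] med [0.595  0.2362 0.0071] z [0.003 0.007 0.009]
side red [286.  198.6] [274 195  27   8 105] med [0.6556 0.2131 0.0066] z [0.002 0.007 0.01 ]
side red [290.5 220.8] [289 217   5   9  24] med [0.6504 0.069  0.059 ] z [0.049 0.059 0.061]
side yellow [310.6 214. ] [309 210   4   9  25] med [0.7025 0.0851 0.0592] z [0.053 0.059 0.061]
740
0.003 0.012 5363 ((648.330322265625, 93.14997863769531), (402.06414794921875, 269.0848083496094), 1.447061538696289)
0.03 0.041 784 ((658.7216186523438, 155.3343505859375), (222.99317932128906, 297.8669738769531), 65.6484146118164)
0.042 0.05 2312 ((680.4573364257812, 70.29972839355469), (85.81443786621094, 210.33152770996094), 65.501708984375)
0.05 0.056 636 ((680.9887084960938, 70.65882873535156), (85.66001892089844, 209.156005859375), 64.95453643798828)
table z -0.0003571084171923866
((648.1436157226562, 93.55825805664062), (400.4541320800781, 268.38818359375), 1.2628540992736816)
```

```bash
cat >> h.py <<'E'
from scipy.spatial.transform import Rotation as Ro, Slerp
def plan(pos,yaw,n,claw,st=None,rd=3):
    """rows from measured pose to tool-down pose with tool y at world angle yaw(deg)"""
    st=st or manip.state();R0=Ro.from_rotvec(st['tool_rot']);p=np.array(st['ee_pos'])
    y=np.array([np.cos(np.radians(yaw)),np.sin(np.radians(yaw)),0]);z=np.array([0,0,-1.])
    R1=Ro.from_matrix(np.stack([np.cross(y,z),y,z],1));sl=Slerp([0,1],Ro.concatenate([R0,R1]))
    R=R0;q=p.copy();rows=[]
    for i in range(1,n+1):
        t=p+(np.array(pos)-p)*i/n
        d=np.round(R.inv().apply(t-q)/.8,rd);r=np.round((R.inv()*sl(i/n)).as_rotvec()/(np.pi/4),rd)
        q=q+R.apply(d*.8);R=R*Ro.from_rotvec(r*np.pi/4);rows.append([*map(float,d),*map(float,r),claw])
    print('end',q,R.as_rotvec());print(*rows,sep=',\n')
E
python3 - <<'E'
from h import *
plan([.603,.105,.2],-24.5,10,0)
E
```

```text
end [0.60272827 0.10509281 0.20016991] [2.64166671e+00 1.69959995e+00 1.61809875e-04]
[-0.065, -0.035, 0.005, -0.0, 0.0, 0.206, 0],
[-0.07, -0.023, 0.005, -0.0, 0.0, 0.206, 0],
[-0.073, -0.013, 0.005, -0.0, 0.0, 0.205, 0],
[-0.073, -0.0, 0.004, -0.0, 0.001, 0.206, 0],
[-0.073, 0.011, 0.005, -0.001, -0.0, 0.206, 0],
[-0.07, 0.024, 0.005, 0.0, -0.0, 0.206, 0],
[-0.066, 0.034, 0.005, -0.0, -0.0, 0.206, 0],
[-0.059, 0.044, 0.005, -0.0, -0.0, 0.206, 0],
[-0.051, 0.053, 0.004, -0.0, 0.0, 0.205, 0],
[-0.042, 0.06, 0.005, -0.001, 0.0, 0.206, 0]
```

{"api": "move_arm", "payload": {
  "deltas": [
    [-0.065, -0.035, 0.005, 0, 0, 0.206, 0],
    [-0.07, -0.023, 0.005, 0, 0, 0.206, 0],
    [-0.073, -0.013, 0.005, 0, 0, 0.206, 0],
    [-0.073, 0, 0.005, 0, 0, 0.206, 0],
    [-0.073, 0.011, 0.005, 0, 0, 0.206, 0]
  ]
}}

```text
time: 0.72
ee_pos: [0.4138, 0.3293, 0.2189]
tool_rot: [-1.769, -2.596, 0.0]
force: [0.2, 0.7, -0.1]
width: 0.0852
grasp_force: 0.0
```

{"api": "move_arm", "payload": {
  "deltas": [
    [-0.07, 0.024, 0.005, 0, 0, 0.206, 0],
    [-0.066, 0.034, 0.005, 0, 0, 0.206, 0],
    [-0.059, 0.044, 0.005, 0, 0, 0.206, 0],
    [-0.051, 0.053, 0.005, 0, 0, 0.206, 0],
    [-0.042, 0.06, 0.005, 0, 0, 0.206, 0]
  ]
}}

```text
time: 1.35
ee_pos: [0.6035, 0.1035, 0.1988]
tool_rot: [-2.648, -1.69, 0.0]
force: [0.7, 0.4, 0.1]
width: 0.0853
grasp_force: 0.0
```

```bash
cat > look.py <<'E'
from h import *
import sys,pickle
np.set_printoptions(suppress=True,precision=4)
def measure(F,A=np.array([.910,-.4147])):
    """components with world pos; bench-axis coords relative to handle"""
    P=cloud(F);M=masks(F);B=np.array([-A[1],A[0]])
    for k,m in M.items():
        n,l,st,c=cv2.connectedComponentsWithStats(m.astype(np.uint8))
        for i in range(1,n):
            if st[i,4]<20: continue
            p=P[l==i];p=p[~np.isnan(p[:,0])]
            if len(p)<5: continue
            t=p[p[:,2]>np.percentile(p[:,2],90)-.004];a=t[:,:2]@A;b=t[:,:2]@B
            print(F['name'],k,c[i].round(0),st[i,:],'med',np.median(t,0),'along',np.percentile(a,[3,50,97]),'lat',np.percentile(b,[3,50,97]))
if __name__=='__main__':
    tag=sys.argv[1]
    st=manip.state();print(st['time'],st['ee_pos'],st['tool_rot'],st['force'],st['width'])
    for n in sys.argv[2:]:
        F=grab(n);save(F,f'pics/{n}{tag}.png');pickle.dump(F,open(f'{n}{tag}.pkl','wb'));measure(F)
E
python3 look.py 1 wrist side
```

```text
1.35 [0.6035 0.1035 0.1988] [-2.6477 -1.6903  0.0002] [0.7067 0.4271 0.0701] 0.08530764254509102
wrist orange [279. 197.] [ 271  161   18   71 1174] med [0.6046 0.1086 0.1058] along [0.5    0.5051 0.5107] lat [0.3309 0.3495 0.3665]
wrist red [261.  28.] [ 190   12  146   33 3070] med [0.6398 0.2226 0.0078] along [0.4385 0.4902 0.5469] lat [0.4583 0.4681 0.4769]
wrist red [356. 200.] [351 180  11  44 405] med [0.6529 0.0722 0.06  ] along [0.5615 0.5641 0.5671] lat [0.3199 0.3365 0.3514]
wrist yellow [409. 155.] [403 136  14  38 402] med [0.7026 0.0882 0.0601] along [0.6003 0.6027 0.6056] lat [0.3588 0.3718 0.3844]
side orange [387.  96.] [381  86  12  23  75] med [ 1.5602  2.044  -0.6719] along [0.5303 0.5691 0.6015] lat [2.436  2.5087 2.5994]
side orange [429. 166.] [423 154  15  23 126] med [ 1.5644  1.2211 -0.6779] along [0.8868 0.9175 0.9556] lat [1.6868 1.7601 1.8185]
side orange [268. 205.] [264 193  10  25 159] med [0.6021 0.1025 0.1051] along [0.5001 0.5066 0.5104] lat [0.3275 0.344  0.3614]
side orange [488. 266.] [469 240  34  59 476] med [ 1.5642  0.4848 -0.6736] along [1.1
[... 2018 characters left out ...]
[0.5612 0.5644 0.5663] lat [0.3194 0.3315 0.3436]
side red [  9. 253.] [  5 247  10  13  27] med [ 0.0681 -0.0403  0.1489] along [0.0768 0.0785 0.0811] lat [-0.0119 -0.0081 -0.0048]
side red [ 48. 269.] [ 46 265   5   9  20] med [0.0856 0.0277 0.0147] along [0.056  0.0671 0.0721] lat [0.0494 0.0611 0.0706]
side red [  6. 292.] [  0 279  17  28 109] med [ 0.043  -0.0666  0.0801] along [0.0623 0.0673 0.0767] lat [-0.0511 -0.0425 -0.0269]
side red [ 37. 291.] [ 29 284  17  17  80] med [ 0.0882 -0.0531  0.0492] along [0.0893 0.1025 0.1078] lat [-0.0138 -0.0125 -0.009 ]
side yellow [311. 214.] [309 210   4   9  25] med [0.7022 0.0875 0.0594] along [0.5995 0.6027 0.6049] lat [0.359  0.3712 0.3825]
```

View pics/wrist1.png

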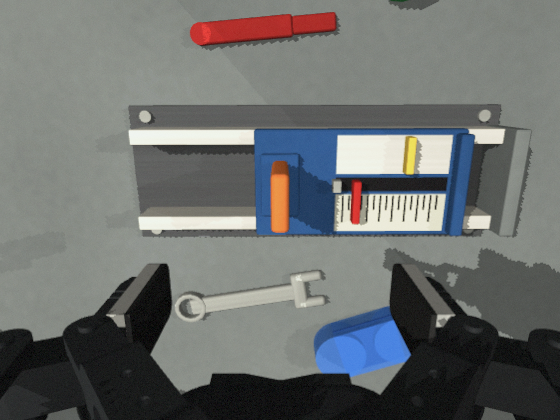

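The wrist view shows the bench level in the picture: handle (280,197), pusher (337,186), rider (356,200) and mark (410,155). The rider is 38.6 mm short of the mark. Next I descend and pinch the handle.

{"api": "move_arm", "payload": {
  "deltas": [
    [0.002, -0.001, 0.05, 0, 0, 0, 0],
    [0, 0, 0.05, 0, 0, 0, 0],
    [0, 0, 0.049, 0, 0, 0, 0],
    [0, 0, 0, 0, 0, 0, 0.5],
    [0, 0, 0, 0, 0, 0, 0.7]
  ],
  "grip_force": 80
}}

```text
time: 2.08
ee_pos: [0.6031, 0.1071, 0.0817]
tool_rot: [2.642, 1.698, 0.002]
force: [0.3, 0.4, 0.5]
width: 0.0515
grasp_force: 0.0
```

{"api": "move_arm", "payload": {
  "deltas": [
    [0, 0, 0, 0, 0, 0, 1],
    [0, 0, 0, 0, 0, 0, 1],
    [0, 0, 0, 0, 0, 0, 1],
    [0, 0, 0, 0, 0, 0, 1]
  ]
}}

```text
time: 2.58
ee_pos: [0.6037, 0.1069, 0.0819]
tool_rot: [2.642, 1.697, 0.004]
force: [0.1, 1.0, 6.3]
width: 0.011
grasp_force: 78.9
```

```bash
python3 look.py 2 wrist; python3 look.py 2 side | awk '$2!="red"||/0\.06|0\.05/' | grep -E "along \[0\.(4|5|6)" | grep -E "lat \[0\.3"
```

```text
2.575 [0.6037 0.1069 0.0819] [2.6422 1.6969 0.0035] [0.0988 0.9997 6.3315] 0.010977688978235098
wrist orange [280. 283.] [ 263  210   35  145 4391] med [0.6042 0.1103 0.1058] along [0.4992 0.5042 0.5094] lat [0.3311 0.351  0.367 ]
wrist red [217.   7.] [ 140    0  218   23 2598] med [0.6179 0.2252 0.0079] along [0.4366 0.4688 0.5244] lat [0.4569 0.4618 0.465 ]
wrist red [403. 270.] [ 392  238   23   68 1106] med [0.6522 0.0743 0.0599] along [0.5603 0.5627 0.5657] lat [0.3229 0.3382 0.3516]
wrist yellow [495. 201.] [ 480  170   32   64 1403] med [0.7014 0.0893 0.0599] along [0.5987 0.6009 0.6047] lat [0.3587 0.3721 0.3846]
side orange [266. 206.] [264 193   7  25 106] med [0.5997 0.1003 0.1057] along [0.4982 0.5034 0.5119] lat [0.3298 0.3398 0.3563]
side red [281.  84.] [274  80  12   9  32] med [0.6391 0.0621 0.4096] along [0.5461 0.5557 0.5594] lat [0.317  0.3212 0.3239]
side red [280.  94.] [274  92  12   6  20] med [0.6326 0.0589 0.3894] along [0.5396 0.552  0.5592] lat [0.3139 0.3168 0.3194]
side red [290. 221.] [288 217   5   9  25] med [0.6492 0.0686 0.0593] along [0.5597 0.5627 0.5649] lat [0.3201 0.3315 0.3437]
side yellow [310. 214.] [309 210   4   9  22] med [0.7023 0.0891 0.0599] along [0.5996 0.6028 0.6044] lat [0.3593 0.3725 0.3826]
```

View pics/wrist2.png

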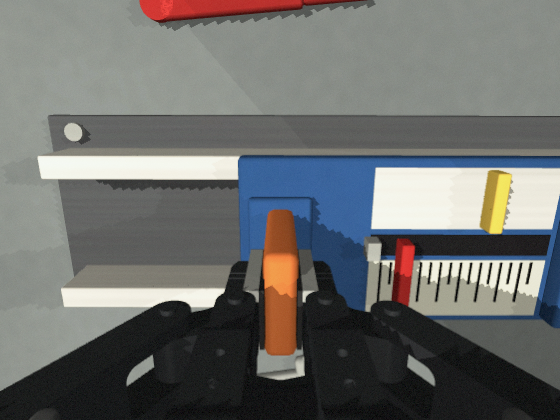

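The wrist view shows the handle (280,283) pinched between the pads. The rider (403,270), pusher (374,248) and mark (495,201) are all in view. I start the pull.

{"api": "move_arm", "payload": {
  "deltas": [
    [0, -0.005, 0, 0, 0, 0, 1],
    [0, -0.0075, 0, 0, 0, 0, 1],
    [0, -0.0075, 0, 0, 0, 0, 1],
    [0, -0.0075, 0, 0, 0, 0, 1],
    [0, -0.005, 0, 0, 0, 0, 1]
  ]
}}

```text
time: 3.3
ee_pos: [0.5807, 0.1174, 0.0819]
tool_rot: [2.641, 1.696, 0.005]
force: [6.0, -2.4, 5.2]
width: 0.011
grasp_force: 78.7
```

```bash
cat > m.py <<'E'
from look import *
A=np.array([.910,-.4147])
st=manip.state();print(st['time'],st['ee_pos'],'axial F',st['force'][:2]@A,'lat F',st['force'][:2]@[.4147,.91],'w',st['width'],'vel',np.abs(st['joint_vel']).max())
F=grab('wrist');measure(F);save(F,'pics/w%d.png'%(st['time']*100));pickle.dump(F,open('last.pkl','wb'))
# pusher: right edge, shift along slot
E
python3 m.py
```

```text
3.3 [0.5807 0.1174 0.0819] axial F 6.494168387207727 lat F 0.29762451889550445 w 0.010965270565934935 vel 0.08160399875275592
wrist orange [280. 283.] [ 263  210   35  145 4385] med [0.5812 0.1208 0.1059] along [0.4739 0.479  0.4841] lat [0.3312 0.3511 0.3671]
wrist red [267.   7.] [ 189    0  220   22 2621] med [0.6181 0.2251 0.0079] along [0.4365 0.4689 0.525 ] lat [0.457  0.4619 0.4651]
wrist red [403. 271.] [ 392  238   23   68 1050] med [0.6293 0.0851 0.0599] along [0.5351 0.5374 0.5404] lat [0.3232 0.3385 0.3518]
wrist yellow [495. 201.] [ 480  170   31   64 1393] med [0.6784 0.0999 0.0599] along [0.5735 0.5757 0.5793] lat [0.3587 0.3723 0.3849]
```

{"api": "move_arm", "payload": {
  "deltas": [
    [0, -0.004, 0, 0, 0, 0, 1],
    [0, -0.0075, 0, 0, 0, 0, 1],
    [0, -0.0075, 0, 0, 0, 0, 1],
    [0, -0.005, 0, 0, 0, 0, 1],
    [0, 0, 0, 0, 0, 0, 1]
  ]
}}

```text
time: 3.98
ee_pos: [0.5637, 0.1253, 0.0819]
tool_rot: [2.641, 1.695, 0.006]
force: [8.4, -3.0, 3.3]
width: 0.0108
grasp_force: 78.7
```

```bash
python3 m.py
```

```text
3.975 [0.5637 0.1253 0.0819] axial F 8.855980696586762 lat F 0.7867523315679452 w 0.010822923103559593 vel 0.004315644810369576
wrist orange [280. 283.] [ 263  210   36  145 4394] med [0.5643 0.1286 0.1058] along [0.4552 0.4603 0.4654] lat [0.3313 0.3511 0.3672]
wrist red [304.   7.] [ 226    0  224   23 2684] med [0.6181 0.2252 0.0079] along [0.4365 0.4692 0.5261] lat [0.4569 0.462  0.4652]
wrist red [440. 275.] [ 427  238   27   72 1225] med [0.6278 0.084  0.0599] along [0.5341 0.5363 0.5397] lat [0.3199 0.3368 0.3517]
wrist yellow [495. 201.] [ 480  170   31   64 1392] med [0.6614 0.1077 0.0599] along [0.5549 0.557  0.5607] lat [0.3589 0.3724 0.3849]
```

{"api": "move_arm", "payload": {
  "deltas": [
    [0, -0.005, 0, 0, 0, 0, 1],
    [0, -0.0065, 0, 0, 0, 0, 1],
    [0, -0.006, 0, 0, 0, 0, 1],
    [0, -0.003, 0, 0, 0, 0, 1],
    [0, 0, 0, 0, 0, 0, 1]
  ]
}}

```text
time: 4.65
ee_pos: [0.5495, 0.1319, 0.0819]
tool_rot: [2.64, 1.694, 0.008]
force: [11.9, -3.9, 1.8]
width: 0.0106
grasp_force: 78.5
```

```bash
python3 m.py
```

```text
4.65 [0.5495 0.1319 0.0819] axial F 12.475696811396775 lat F 1.3494028342419864 w 0.010584092988691009 vel 0.003265672923904476
wrist orange [280. 283.] [ 263  210   36  145 4398] med [0.5499 0.1352 0.1058] along [0.4395 0.4445 0.4496] lat [0.3313 0.3512 0.3673]
wrist red [335.   7.] [ 257    0  224   23 2737] med [0.6182 0.2251 0.0079] along [0.4363 0.4692 0.5267] lat [0.4568 0.462  0.4652]
wrist red [472. 275.] [ 457  238   30   71 1275] med [0.627  0.0836 0.06  ] along [0.5334 0.5357 0.5393] lat [0.3203 0.3362 0.3514]
wrist yellow [495. 201.] [ 480  170   31   64 1396] med [0.6471 0.1144 0.0599] along [0.539  0.5413 0.545 ] lat [0.3588 0.3724 0.3849]
```

{"api": "move_arm", "payload": {
  "deltas": [
    [0, -0.003, 0, 0, 0, 0, 1],
    [0, -0.002, 0, 0, 0, 0, 1],
    [0, 0, 0, 0, 0, 0, 1]
  ]
}}

```text
time: 5.08
ee_pos: [0.5461, 0.1334, 0.0819]
tool_rot: [2.64, 1.694, 0.008]
force: [13.0, -3.6, -0.1]
width: 0.0109
grasp_force: 78.3
```

```bash
cat >> m.py <<'E'
M=masks(F);A=np.array([.91,-.4147]);B=np.array([.4147,.91])
for k in('red','yellow'):
    n,l,st,c=cv2.connectedComponentsWithStats(M[k].astype(np.uint8))
    i=[i for i in range(1,n) if st[i,4]>300 and c[i][1]>100][0]
    P=cloud(F);mm=(l==i)&(P[...,2]>.0575)
    v,u=np.nonzero(mm);x=atz(F,np.c_[u,v],.06)
    a=x[:,:2]@A;b=x[:,:2]@B;s=np.polyfit(b-.3545,a,1);print(k,len(u),'along at slot',s[1],'mid edges',(a.min()+a.max())/2,a.min(),a.max(),'mean',a.mean(),'slope',s[0])
E
python3 m.py; python3 -c "
from h import *;import pickle
F=pickle.load(open('last.pkl','rb'));save(F,'pics/z1.png',(360,140,560,330),3)"
```

```text
5.075 [0.5461 0.1334 0.0819] axial F 13.278596466707477 lat F 2.142436895778295 w 0.010934209831848011 vel 0.002914278134220921
wrist orange [280. 283.] [ 263  210   36  145 4390] med [0.5466 0.1367 0.1058] along [0.4358 0.4408 0.4459] lat [0.3312 0.3511 0.3672]
wrist red [342.   7.] [ 264    0  224   23 2752] med [0.6183 0.2251 0.0079] along [0.4362 0.4693 0.5271] lat [0.4568 0.4619 0.4652]
wrist red [479. 275.] [ 464  238   31   71 1285] med [0.627  0.0839 0.0599] along [0.5334 0.5356 0.5392] lat [0.3202 0.3364 0.3516]
wrist yellow [494. 201.] [ 480  170   31   64 1386] med [0.6437 0.1159 0.0598] along [0.5354 0.5375 0.5412] lat [0.359  0.3724 0.3849]
red 951 along at slot 0.535916669061742 mid edges 0.5356455385436906 0.531853318068183 0.5394377590191981 mean 0.5358649975890706 slope 0.002844151277931088
yellow 946 along at slot 0.5378539985805457 mid edges 0.537584034833504 0.5336693139698182 0.5414987556971899 mean 0.5378837178059274 slope 0.0016782959147979483
```

View pics/z1.png

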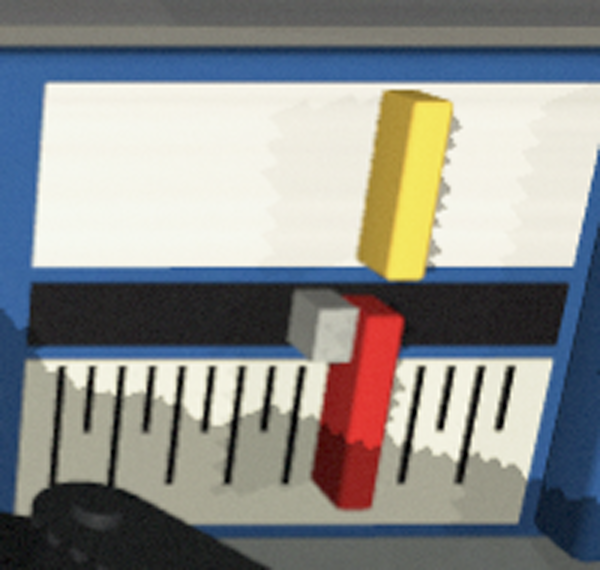

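The crop shows the pusher touching the red rider, whose right top edge runs from (402,316) to (372,505). It is just short of the yellow mark, whose right edge runs from (450,100) to (428,278). I check the gap using the clean edges.

```bash
cat > e.py <<'E'
from h import *
import pickle
F=pickle.load(open('last.pkl','rb'));A=np.array([.91,-.4147]);B=np.array([.4147,.91])
M=masks(F)
for k in('red','yellow'):
    n,l,st,c=cv2.connectedComponentsWithStats(M[k].astype(np.uint8))
    i=[i for i in range(1,n) if st[i,4]>300 and c[i][1]>100][0]
    pts=[(np.nonzero(l[v]==i)[0].max()+.5,v) for v in range(st[i,1]+4,st[i,1]+st[i,3]-5)]
    x=atz(F,pts,.06);a=x[:,:2]@A;b=x[:,:2]@B;print(k,'right edge',np.median(a),a[::8].round(4),b[[0,-1]])
x=atz(F,[(494,245.3),(484,308.3),(510,173.3),(502.7,232.7)],.06);print(x[:,:2]@A,x[:,:2]@B)
E
python3 e.py
```

```text
red right edge 0.5394415364634615 [0.5371 0.5401 0.5398 0.5394 0.5396 0.5393 0.5395 0.5391] [0.35340889 0.32188211]
yellow right edge 0.5414695577712844 [0.541  0.5416 0.5414 0.5415 0.5412 0.5414 0.5416] [0.38509962 0.36018646]
[0.53945833 0.53973014 0.54121615 0.54248503] [0.35176747 0.31898449 0.38540863 0.35791252]
```

{"api": "move_arm", "payload": {
  "deltas": [
    [0, -0.0015, 0, 0, 0, 0, 1],
    [0, -0.001, 0, 0, 0, 0, 1],
    [0, 0, 0, 0, 0, 0, 1],
    [0, 0, 0, 0, 0, 0, 1]
  ]
}}

```text
time: 5.62
ee_pos: [0.5445, 0.1342, 0.0819]
tool_rot: [2.64, 1.694, 0.008]
force: [13.8, -3.5, -0.4]
width: 0.0106
grasp_force: 78.2
```

```bash
python3 m.py; python3 e.py
```

```text
5.625 [0.5445 0.1342 0.0819] axial F 14.008331527186348 lat F 2.50582240684891 w 0.01063585273195335 vel 0.0017794027519831724
wrist orange [280. 283.] [ 263  210   36  145 4392] med [0.5449 0.1375 0.1058] along [0.434  0.439  0.4441] lat [0.3314 0.3512 0.3673]
wrist red [345.   7.] [ 267    0  224   23 2761] med [0.6184 0.2251 0.0079] along [0.4364 0.4692 0.5268] lat [0.4568 0.462  0.4653]
wrist red [483. 275.] [ 468  238   31   71 1290] med [0.6269 0.0838 0.06  ] along [0.5333 0.5355 0.5392] lat [0.3202 0.3362 0.3516]
wrist yellow [494. 201.] [ 480  170   31   64 1390] med [0.642  0.1166 0.0598] along [0.5335 0.5358 0.5395] lat [0.3588 0.3723 0.385 ]
red 949 along at slot 0.5359445466585931 mid edges 0.5355919219684044 0.5317400423901687 0.5394438015466403 mean 0.5358564222462903 slope 0.004829295474710142
yellow 944 along at slot 0.5360593893490807 mid edges 0.5357061087143664 0.5317546454786459 0.5396575719500868 mean 0.5361041267297898 slope 0.0025428453713734343
red right edge 0.5394047627813169 [0.5372 0.5397 0.5394 0.5395 0.5392 0.5394 0.5391 0.5393] [0.35338597 0.32184908]
yellow right edge 0.5396463304658384 [0.5393 0.5399 0.5396 0.5397 0.5394 0.5396 0.5398] [0.38509329 0.36017609]
[0.53767308 0.53794115 0.53943538 0.54070146] [0.35175624 0.31896873 0.38540232 0.35790164]
```

Level within about 0.2 mm. I hold for a second, then ease back.

{"api": "move_arm", "payload": {
  "deltas": [
    [0, 0, 0, 0, 0, 0, 1],
    [0, 0, 0, 0, 0, 0, 1],
    [0, 0, 0, 0, 0, 0, 1],
    [0, 0, 0, 0, 0, 0, 1],
    [0, 0, 0, 0, 0, 0, 1]
  ]
}}

```text
time: 6.3
ee_pos: [0.5444, 0.1342, 0.0819]
tool_rot: [2.64, 1.694, 0.008]
force: [14.1, -3.9, -0.6]
width: 0.0106
grasp_force: 78.2
```

{"api": "move_arm", "payload": {
  "deltas": [
    [0, 0, 0, 0, 0, 0, 1],
    [0, 0, 0, 0, 0, 0, 1],
    [0, 0.003, 0, 0, 0, 0, 1],
    [0, 0.006, 0, 0, 0, 0, 1],
    [0, 0.009, 0, 0, 0, 0, 1]
  ]
}}

```text
time: 6.92
ee_pos: [0.557, 0.1284, 0.0819]
tool_rot: [2.641, 1.695, 0.007]
force: [9.4, -3.1, 2.2]
width: 0.0109
grasp_force: 78.7
```

{"api": "move_arm", "payload": {
  "deltas": [
    [0, 0.01, 0, 0, 0, 0, 1],
    [0, 0.01, 0, 0, 0, 0, 1],
    [0, 0.01, 0, 0, 0, 0, 1],
    [0, 0.01, 0, 0, 0, 0, 1],
    [0, 0.01, 0, 0, 0, 0, 1]
  ]
}}

```text
time: 7.55
ee_pos: [0.5919, 0.1123, 0.0818]
tool_rot: [2.642, 1.697, 0.004]
force: [-1.3, 0.5, 10.4]
width: 0.011
grasp_force: 80.1
```

{"api": "move_arm", "payload": {
  "deltas": [
    [0, 0.008, 0, 0, 0, 0, 1],
    [0, 0.006, 0, 0, 0, 0, 1],
    [0, 0, 0, 0, 0, 0, 1]
  ]
}}

```text
time: 7.92
ee_pos: [0.6021, 0.1076, 0.0819]
tool_rot: [2.642, 1.697, 0.004]
force: [-0.2, -0.2, 8.0]
width: 0.0107
grasp_force: 79.8
```

```bash
python3 m.py; python3 e.py
python3 - <<'E'
from h import *
# end of bench/stop block along axis, from initial top view
import pickle
f,s=pickle.load(open('f0.pkl','rb'));A=np.array([.91,-.4147]);B=np.array([.4147,.91])
w=pickle.load(open('wrist1.pkl','rb'))
for F in(f,w):
    p=cloud(F).reshape(-1,3);a=p[:,:2]@A;b=p[:,:2]@B
    m=(np.abs(b-.348)<.05)&(p[:,2]>.049)&(p[:,2]<.055)&(a>.62);print('stop',np.percentile(a[m],[2,50,98]),m.sum())
    m=(np.abs(b-.348)<.05)&(p[:,2]>.004)&(p[:,2]<.009);print('foot',np.percentile(a[m],[.5,1,50,99,99.5]),m.sum())
    m=(np.abs(b-.348)<.03)&(p[:,2]>.043)&(p[:,2]<.055)&(a<.66);print('deck',np.percentile(a[m],[1,50,99]))
E
```

```text
7.925 [0.6021 0.1076 0.0819] axial F -0.05825621360682312 lat F -0.23767160349158983 w 0.01065036801958348 vel 0.007045070714776011
wrist orange [280. 283.] [ 263  210   35  145 4379] med [0.6026 0.111  0.1058] along [0.4975 0.5025 0.5077] lat [0.3312 0.351  0.367 ]
wrist red [221.   7.] [ 143    0  218   23 2614] med [0.6179 0.2253 0.0078] along [0.4364 0.4688 0.5241] lat [0.4569 0.4619 0.465 ]
wrist red [483. 273.] [ 468  238   32   72 1457] med [0.6847 0.0575 0.0599] along [0.5967 0.599  0.6026] lat [0.3197 0.3364 0.3513]
wrist yellow [495. 201.] [ 480  170   32   64 1401] med [0.6998 0.0899 0.0599] along [0.597  0.5993 0.6028] lat [0.3588 0.372  0.3847]
red 972 along at slot 0.5992490300881927 mid edges 0.5990696466807874 0.595237909309003 0.6029013840525718 mean 0.5992535534077388 slope -0.00024527351963231586
yellow 958 along at slot 0.5995442103049315 mid edges 0.599094366265934 0.5950507751076857 0.6031379574241825 mean 0.5995265772123942 slope -0.0010064291195921793
red right edge 0.6028288514838228 [0.6003 0.6032 0.6029 0.6026 0.6028 0.603  0.6027 0.6029] [0.35337733 0.32137864]
yellow right edge 0.6031190984777749 [0.6027 0.6033 0.6031 0.6032 0.6029 0.6031 0.6028] [0.38500167 0.36015592]
[0.60074954 0.60105346 0.60246341 0.6037537 ] [0.35175302 0.31904639 0.38531118 0.35788978]
stop [0.62102782 0.68618814 0.69500116] 297
foot [-0.00744945  0.02507707  0.45187841  0.85215803  0.86563687] 2162
deck [0.48637782 0.56963618 0.63897819]
stop [0.62108153 0.6834844  0.69375251] 2982
foot [0.37624946 0.37695867 0.44906908 0.68401204 0.68954103] 11630
deck [0.48711783 0.57157513 0.63983937]
```

The rider stayed level after the spring released. Now I push home.

{"api": "move_arm", "payload": {
  "deltas": [
    [0, 0.005, 0, 0, 0, 0, 1],
    [0, 0.0075, 0, 0, 0, 0, 1],
    [0, 0.006, 0, 0, 0, 0, 1],
    [0, 0.004, 0, 0, 0, 0, 1],
    [0, 0.003, 0, 0, 0, 0, 1]
  ]
}}

```text
time: 8.6
ee_pos: [0.6176, 0.1005, 0.0818]
tool_rot: [-2.64, -1.697, 0.002]
force: [-17.5, 4.5, 21.0]
width: 0.0112
grasp_force: 81.8
```

{"api": "move_arm", "payload": {
  "deltas": [
    [0, 0.003, 0, 0, 0, 0, 1]
  ]
}}

```text
time: 8.72
ee_pos: [0.6201, 0.0993, 0.0819]
tool_rot: [-2.641, -1.698, 0.002]
force: [-13.7, 4.0, 17.2]
width: 0.0109
grasp_force: 81.4
```

{"api": "move_arm", "payload": {
  "deltas": [
    [0, 0.003, 0, 0, 0, 0, 1]
  ]
}}

```text
time: 8.85
ee_pos: [0.6229, 0.098, 0.0819]
tool_rot: [-2.642, -1.698, 0.001]
force: [-9.0, 1.5, 15.7]
width: 0.0111
grasp_force: 81.1
```

{"api": "move_arm", "payload": {
  "deltas": [
    [0, 0.003, 0, 0, 0, 0, 1]
  ]
}}

```text
time: 8.98
ee_pos: [0.6256, 0.0968, 0.0819]
tool_rot: [-2.643, -1.698, -0.001]
force: [-5.6, 1.3, 11.9]
width: 0.0111
grasp_force: 80.5
```

{"api": "move_arm", "payload": {
  "deltas": [
    [0, 0.003, 0, 0, 0, 0, 1]
  ]
}}

```text
time: 9.1
ee_pos: [0.6283, 0.0956, 0.0819]
tool_rot: [2.643, 1.698, 0.002]
force: [-4.3, 1.0, 10.6]
width: 0.0111
grasp_force: 80.4
```

{"api": "move_arm", "payload": {
  "deltas": [
    [0, 0.002, 0, 0, 0, 0, 1]
  ]
}}

```text
time: 9.22
ee_pos: [0.6302, 0.0947, 0.0819]
tool_rot: [2.643, 1.697, 0.003]
force: [-1.9, -0.4, 9.9]
width: 0.011
grasp_force: 80.3
```

{"api": "move_arm", "payload": {
  "deltas": [
    [0, 0.002, 0, 0, 0, 0, 1]
  ]
}}

```text
time: 9.35
ee_pos: [0.6316, 0.094, 0.0819]
tool_rot: [2.643, 1.697, 0.002]
force: [-8.0, 2.6, 14.0]
width: 0.0105
grasp_force: 81.0
```

{"api": "move_arm", "payload": {
  "deltas": [
    [0, 0.002, 0, 0, 0, 0, 1],
    [0, 0, 0, 0, 0, 0, 1]
  ]
}}

```text
time: 9.6
ee_pos: [0.6316, 0.0941, 0.0819]
tool_rot: [-2.642, -1.698, 0.001]
force: [-11.6, 1.2, 15.7]
width: 0.0107
grasp_force: 81.1
```

```bash
python3 m.py; python3 e.py
```

```text
9.6 [0.6316 0.0941 0.0819] axial F -11.038434371203756 lat F -3.7541502828413864 w 0.010655804211479132 vel 0.0033271001321447417
wrist orange [280. 283.] [ 262  210   36  145 4400] med [0.6322 0.0974 0.1058] along [0.53   0.5351 0.5402] lat [0.331  0.3508 0.3669]
wrist red [158.   7.] [  80    0  214   22 2572] med [0.6176 0.2252 0.0078] along [0.4364 0.4685 0.5228] lat [0.457  0.4618 0.4649]
wrist red [483. 273.] [ 469  239   31   71 1476] med [0.7141 0.0441 0.0599] along [0.6292 0.6314 0.635 ] lat [0.3199 0.3361 0.3512]
wrist yellow [496. 202.] [ 481  171   31   64 1409] med [0.7292 0.0762 0.0599] along [0.6294 0.6316 0.6354] lat [0.3583 0.3719 0.3845]
red 971 along at slot 0.6317343725008641 mid edges 0.6315471591517114 0.6277465478126847 0.6353477704907381 mean 0.6317144222232718 slope 0.0010762081926574624
yellow 979 along at slot 0.6319269155840037 mid edges 0.6316880551197112 0.6277874714560985 0.6355886387833238 mean 0.6319413124089549 slope 0.000838960151536282
red right edge 0.6353102724248971 [0.6329 0.6359 0.6356 0.6353 0.6355 0.6352 0.6354 0.6351] [0.3529799  0.32154491]
yellow right edge 0.6355389769523917 [0.6353 0.6355 0.6357 0.6354 0.6356 0.6357 0.6355] [0.38458433 0.35976014]
[0.63287875 0.63322244 0.63454152 0.63586002] [0.35185087 0.3192112  0.38533371 0.35798102]
```

The slide is against its stop: force is rising with no more motion. I relax, open and lift clear.

{"api": "move_arm", "payload": {
  "deltas": [
    [0, -0.001, 0, 0, 0, 0, 1],
    [0, 0, 0, 0, 0, 0, 0.6],
    [0, 0, 0, 0, 0, 0, 0.3],
    [0, 0, 0, 0, 0, 0, 0.3],
    [0, 0, 0, 0, 0, 0, 0.3]
  ]
}}

```text
time: 10.28
ee_pos: [0.6316, 0.0936, 0.0799]
tool_rot: [-2.643, -1.698, 0.0]
force: [-0.4, -0.0, 0.1]
width: 0.0599
grasp_force: 0.0
```

{"api": "move_arm", "payload": {
  "deltas": [
    [0, 0, -0.02, 0, 0, 0, 0.3],
    [0, 0, -0.05, 0, 0, 0, 0.3],
    [0, 0, -0.06, 0, 0, 0, 0.3],
    [0, 0, -0.03, 0, 0, 0, 0.3],
    [0, 0, 0, 0, 0, 0, 0.3]
  ]
}}

```text
time: 10.9
ee_pos: [0.6331, 0.0936, 0.2118]
tool_rot: [2.641, 1.696, 0.007]
force: [-0.4, -0.7, -0.5]
width: 0.0598
grasp_force: 0.0
```

```bash
python3 m.py; python3 e.py; cp $(ls -t pics/w*.png|head -1) pics/final.png
```

```text
10.9 [0.6331 0.0936 0.2118] axial F -0.12693561506711346 lat F -0.7763522017895862 w 0.059768153718929865 vel 0.06522365687088046
wrist orange [277. 197.] [ 269  163   17   67 1058] med [0.6316 0.0961 0.1058] along [0.5297 0.5351 0.5405] lat [0.3309 0.3493 0.3664]
wrist red [224.  35.] [ 157   21  140   31 2795] med [0.6397 0.2226 0.0078] along [0.4383 0.4898 0.5471] lat [0.4581 0.4681 0.4768]
wrist red [397. 201.] [391 181  13  42 428] med [0.7149 0.0437 0.06  ] along [0.6299 0.6324 0.6354] lat [0.3199 0.3361 0.3509]
wrist yellow [401. 157.] [395 140  13  36 356] med [0.7297 0.0759 0.06  ] along [0.6301 0.6324 0.6355] lat [0.3587 0.3716 0.384 ]
red 302 along at slot 0.6328252564295316 mid edges 0.6323573916485918 0.6288607035817027 0.635854079715481 mean 0.6325550571395697 slope 0.014366695258630527
yellow 268 along at slot 0.6326793844036975 mid edges 0.632511343602993 0.6293163329303274 0.6357063542756586 mean 0.6325895792988107 slope -0.00528520369943433
red right edge 0.6357486611054118 [0.6358 0.6356 0.6362 0.636  0.6349] [0.34994574 0.32314427]
yellow right edge 0.6355998387750296 [0.636  0.6358 0.6356 0.6354] [0.38245212 0.36206975]
[0.71648484 0.71703112 0.71963    0.72198188] [0.29791449 0.23820524 0.35919617 0.30911656]
```

View pics/final.png

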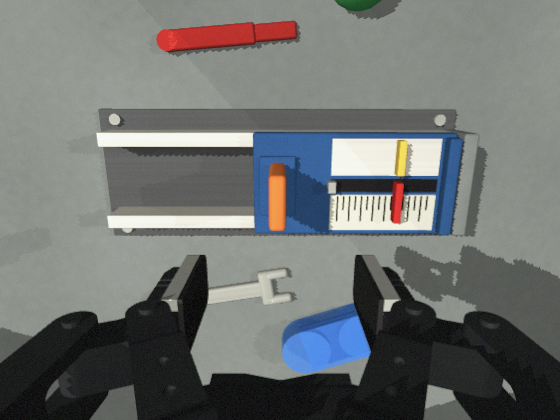

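The final view shows the handle (277,197) parked against the stop and the pusher (332,188) back. The rider (397,201) is level with the mark (401,157), and the bystanders are where they started.

```bash
python3 -c "
from bench import manip
print(manip.job_done())"
```

```text
the job is handed in; nothing more can be done
None
```

The proof pull is done and handed in (no verdict came back): the spring alone pushed the rider level with the yellow mark (about 0.2 mm off by camera), I held it there for about a second, then eased the gauge back and pushed it home through its parking catch to the stop, and the bystanders in the last view had not moved.

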